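# Sand the pale rail of a carved panel with a sprung float

## Robot

A 6-joint arm with a two-finger parallel gripper is mounted at the origin on the work surface. World frame = base frame: x ahead of the robot, y to its left, z up, the work surface at z = 0. Lengths are in m, angles in rad, forces in N, time in s.
With the tool pointing down it reaches from about 0.375 to 0.9 m from the base axis. Payload 3.1 kg.
Tool frame: the origin (TCP) lies on the centre line of the jaws, within the pads' length; the fingertips stand 19 mm ahead of it and the grasp point (between the pads) is the TCP; z points along the fingers, y is the line along which they close (so a half turn about z gives the same grasp; the last joint's range is limited). The gripper opens to 85 mm and grips with 20 to 120 N. Pads are 22 mm wide; open, the fingers measure 114 mm over their backs; the gripper's body (76 mm by 85 mm) begins 54 mm behind the grasp point. The pads swing forward as they close: fully open they stand 13 mm farther back than shut.
Start: joints at [0.945, 0.527, 1.433, -0, 1.181, -0.178], TCP at [0.271, 0.563, 0.227] pointing down, gripper open.
Joint ranges: [-3.08, 3.08], [-0.75, 2.2], [0.22, 2.44], [-1.43, 4.57], [0, 2.65], [-2.85, 2.85]. Speed limits (rad/s): [2.79, 2.79, 3.14, 3.14, 3.14, 3.14].

## Interface

Orientations are given as a unit quaternion [x, y, z, w].
In Python, from station import manip, cams, sign_off gives the robot as it stands.
- The arm moves only by the tool carry_out, never from a script. Its argument "targets" is a list that holds one entry, the list of rows, each a list of 7 numbers: the shift along the tool's x, y, z in cm, then the turn, a rotation vector about the tool's x, y, z in degrees, then the finger opening in cm, from 0 to 8.54. A call has 1 to 12 rows; each row is the pose to reach, as a shift and turn from the pose commanded when the call began, along the tool's axes at that moment; what a row does not reach only later rows make up. A row lasts 1/12 s, in which the tool goes at most 41.7 mm and 7.16 degrees, less where a joint would pass 70% of its speed; a pose out of reach is approached as far as the arm can. A call with a gripper value outside its range is refused whole. The fingers move at their own pace and stop on an object; "force" is the grip in N (left out, the last holds). Time passes only in rows, so rows that repeat a pose let the fingers close. It gives the time, the measured TCP pose, the force, the opening and the grip force at its end, in the units of the state.
- manip.sense(): the state, without advancing time (a new reading comes with each control period).
- cams.snapshot(name): name is "scene" or "top" or "wrist"; returns the picture (480x640x3 uint8, red, green, blue); there is no depth.
- cams.camera_info(name): a dict with "K" (3x3 intrinsics, pixels), "T" (4x4, takes a point from camera to world coordinates). Camera axes: x right, y down, z forward; pixel columns grow to the right and rows downward; lengths in m; the calibration is good to about 2 mm. The wrist camera is an equidistant fisheye: a pixel r from the principal point sees the ray r / f radians off the axis. A picture is of the moment at which its call begins: read the wrist's pose just before it. camera_info takes no time and is no camera call; for the wrist camera it gives the pose at the moment of the call.
- sign_off(): hands the job in; it is judged then, once.
The state is a dict: "t": time; "q": joint angles; "qd": joint speeds; "tau": joint torques, N m; "tcp_pos": TCP position; "tool_rot": TCP orientation; "force": force on the tool from outside, world axes, zero at the start; "ft_torque": the same for the moment, N m; "finger_gap": opening from 0.0 (shut) to 1.0 (fully open); "gripper_force": force on a finger pad.
Only numpy, scipy, OpenCV 4.12 (cv2) and the standard library are available. Lean on these libraries where they do the work, as an engineer would, in place of code of your own. Each camera call takes 0.05 s, during which the arm holds its last target. There are 200 camera calls.

## Task

The sanding float is parked in the plywood rack with only its red front knob sticking out: draw it out, let it stand on the open bench in front of the rack and let go of it. Then take it again by its bar handle and sand the pale rail of the carved panel in one slow pass (about 4 cm a second): lay the float flat and lengthwise on the rail, square with the rail's end nearer the rack, and sweep it along the middle of the rail until it is square with the other end, with its sprung sole pressed in about half way (some 10 N, never over 25 N) from start to finish. Finally stand the float on the open bench in front of the rack again, sole down, clear of panel and rack, and let go; leave everything else where it is.

Things in the scene. Friction and masses are not known exactly. Their poses are not given: they have to be found in the camera images.
- float: Sanding float, 140 long x 60 wide x 63 mm high: cork sole plate (bottom at z 0, 10 mm thick) on black foam, dark wooden base plate above it (z 22 to 32 mm), on which stand a red square knob near the front and a pale bar handle in the middle. Origin: centre of the sole's underside (sole not pressed in); x along its length towards the knob end, z up. Weighs about 0.3 kg
- knob (a point): centre of the float's red front knob, 26 x 26 mm, 29 mm high above the base plate (z 32 to 61 mm); it lies 52 mm ahead of the float's origin and 46 mm above the sole's underside
- handle: the float's pale bar handle, fixed to it: 66 mm along the float, 24 mm wide, spanning z 32 to 63 mm above the sole's underside; origin at its centre, 15 mm behind the float's origin and 47 mm up; axes as the float's
- sole (a joint): how far the float's sprung sole is pressed in towards the base plate: 0 free (also when the float merely stands), 0.012 m at its stop; pressing takes about 4 N to start and 1 N more per mm
- rack: Fixed plywood rack on the bench with two bays side by side, each 95 mm wide, 74 mm high inside, 150 mm deep; roof top 84 mm, outside width 220 mm, depth 160 mm; no floor. A jar and a box stand on its roof, 70 mm and more behind the front edge, up to 154 mm high. Origin: on the bench, middle of the open front; x points into the bays, so -x is the way out
- panel: Fixed carved panel lying on the bench, 30 mm thick, 340 x 280 mm: one pale plain rail, 70 mm wide and 340 mm long, on the robot's side; dark frame and lattice beyond; two clamps (80 mm high) on its far corners. Origin: on the bench under the middle of the pale rail; y along the rail towards the rack, x across it towards the lattice
- rail_start (a point): middle of the pale rail's end nearer the rack, on its top face (30 mm above the bench)
- rail_finish (a point): middle of the pale rail's other end, on its top face
- block: Leave alone: plain cork sanding block 120 x 50 x 40 mm without knob or handle, in the rack's other bay. Origin: at the centre of its underside
- mallet: Leave alone: carver's mallet of pale wood, 205 mm tall, 84 mm across, standing on its head. Origin: at the centre of its underside
- rosette: Leave alone: pale wooden ring 84 mm across, 16 mm thick, lying on the panel's lattice. Origin: at the centre of its underside
- tin: Leave alone: round jar with a brass lid, 72 mm across, 55 mm tall. Origin: at the centre of its underside
- gouge: Leave alone: hand tool with a handle, 160 mm long, lying
- offcut: Leave alone: brown wooden offcut 110 x 50 x 30 mm. Origin: at the centre of its underside
- brush: Leave alone: brush 200 mm long, lying
Things that resemble listed ones, but are neither listed nor needed, are in the scene too. What is shaped like the float but blue or pink is not meant.

How it is judged:
By the outcome, as a careful person would: the job done as asked, in the order asked, and still so for the second after the job is handed in, with the robot touching nothing.
It also fails if it takes over 67 s, if anything falls off the work surface, if the arm or the gripper's body presses on something with over 40 N, if the wrist force passes 120 N, or if a joint passes its speed limit or range.

## Working session

There is one attempt and no reset: what is moved stays moved. The work goes in short steps, Python scripts to look and compute and a tool call to move; the robot and the scene stay as the last step left them, time stands still between calls to the robot, and variables do not carry over. Pictures are saved under pics/ and viewed, at most 11 in all, crops included, and the job is handed in when it is done.

Besides the shell and the picture viewer there is one more tool, called as name(argument=value, ...) on one line, values as JSON. carry_out: Moves the arm, as the interface text tells. Its arguments: {"type":"object","properties":{"targets":{"type":"array"},"force":{"type":"number"}},"required":["targets"]}

```bash
mkdir -p pics; python3 - <<'E'
from station import manip,cams
import cv2,numpy as np
s=manip.sense();print({k:np.round(v,3).tolist() for k,v in s.items()})
for n in("scene","top"):
    im=cams.snapshot(n);cv2.imwrite(f"pics/{n}0.png",im[...,::-1]);c=cams.camera_info(n);print(n,np.round(c["K"],1).tolist(),np.round(c["T"],3).tolist())
E
```

```text
{'t': 0.0, 'q': [0.945, 0.528, 1.434, 0.0, 1.181, -0.178], 'qd': [0.002, -0.001, -0.0, 0.001, -0.0, -0.001], 'tau': [0.001, -44.236, -17.802, -0.0, 0.008, 0.0], 'tcp_pos': [0.27, 0.563, 0.226], 'tool_rot': [0.222, 0.975, -0.001, -0.0], 'force': [0.588, 0.429, -0.025], 'ft_torque': [0.004, 0.038, -0.002], 'gripper_force': 0.0, 'finger_gap': 1.0}
scene [[444.1, 0.0, 319.2], [0.0, 444.1, 234.3], [0.0, 0.0, 1.0]] [[0.854, 0.279, -0.438, 1.013], [0.519, -0.49, 0.7, -0.655], [-0.019, -0.826, -0.563, 0.671], [0.0, 0.0, 0.0, 1.0]]
top [[600.5, 0.0, 324.8], [0.0, 600.5, 241.9], [0.0, 0.0, 1.0]] [[0.002, -0.981, 0.192, 0.271], [-1.0, 0.002, 0.025, 0.078], [-0.025, -0.192, -0.981, 1.381], [0.0, 0.0, 0.0, 1.0]]
```

View pics/scene0.png

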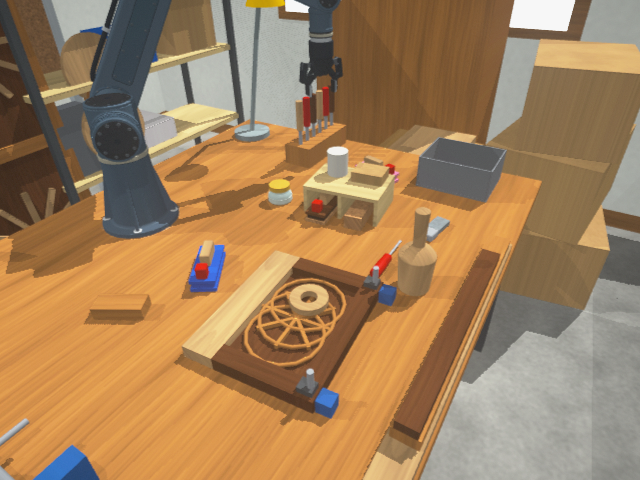

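View pics/top0.png

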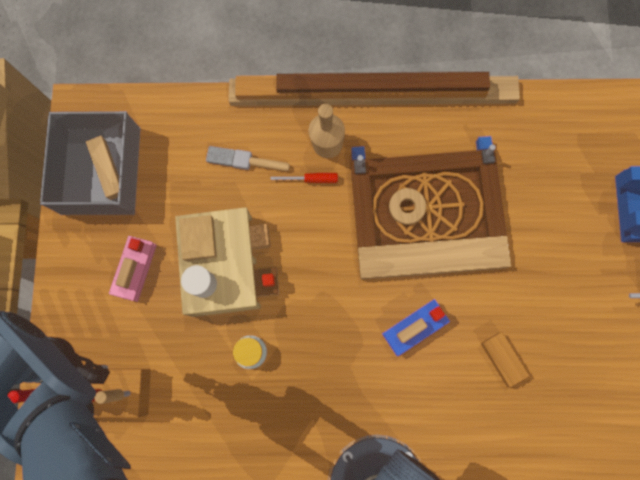

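The overhead view shows the rack roof at about (175–260, 208–318) with its open front facing right (−y). The red knob is at (268, 281), the pale rail at (358–510, 237–278) and the blue decoy at (415, 328). The jar on the roof is at (198, 281).

```bash
cat > h.py <<'E'
import numpy as np,cv2
from station import manip,cams
def ray(n,uv,z,info=None):
    c=info or cams.camera_info(n);K=np.array(c["K"]);T=np.array(c["T"])
    x=(uv[0]-K[0,2])/K[0,0];y=(uv[1]-K[1,2])/K[1,1]
    if n=="wrist":
        r=np.hypot(x,y);d=np.array([x/r*np.sin(r),y/r*np.sin(r),np.cos(r)]) if r>0 else np.array([0,0,1.])
    else: d=np.array([x,y,1.])
    d=T[:3,:3]@d;o=T[:3,3];return o+d*(z-o[2])/d[2]
def red(im):
    h=cv2.cvtColor(im,cv2.COLOR_RGB2HSV);return ((((h[...,0]<6)|(h[...,0]>174))&(h[...,1]>190)&(h[...,2]>90))*255).astype(np.uint8)
def blobs(m,amin=20):
    n,l,st,c=cv2.connectedComponentsWithStats(m);return [(c[i].round(1).tolist(),st[i].tolist()) for i in range(1,n) if st[i][4]>=amin]
E
python3 - <<'E'
from h import *
im=cv2.imread("pics/top0.png")[...,::-1].copy();sc=cv2.imread("pics/scene0.png")[...,::-1].copy()
print("red top",blobs(red(im)));print("red scene",blobs(red(sc)))
h=cv2.cvtColor(im,cv2.COLOR_RGB2HSV)
for p in[(240,260),(430,262),(300,300),(340,262),(190,300)]:print(p,h[p[1],p[0]])
def rect(box,lo,hi,z,n):
    x0,y0,x1,y1=box;m=cv2.inRange(h,lo,hi);k=np.zeros_like(m);k[y0:y1,x0:x1]=m[y0:y1,x0:x1]
    k=cv2.morphologyEx(k,cv2.MORPH_OPEN,np.ones((3,3)))
    c=max(cv2.findContours(k,0,2)[0],key=cv2.contourArea);r=cv2.minAreaRect(c);b=cv2.boxPoints(r)
    W=np.array([ray("top",p,z)[:2] for p in b]);print(n,b.round(1).tolist(),W.round(4).tolist(),"ctr",W.mean(0).round(4),"sides",[np.linalg.norm(W[i]-W[i-1]).round(4) for i in range(4)])
    cv2.imwrite(f"pics/m_{n}.png",k)
rect((345,225,525,290),(15,40,130),(30,135,255),.030,"rail")
rect((165,195,270,330),(15,40,130),(32,140,255),.084,"rack")
E
python3 - <<'E'
import cv2,numpy as np
a=cv2.imread("pics/top0.png")
c=cv2.resize(a[190:340,160:310],None,fx=4,fy=4,interpolation=cv2.INTER_CUBIC)
b=cv2.imread("pics/m_rail.png")+0; b2=cv2.imread("pics/m_rack.png")
r=cv2.resize((b|b2)[190:340,160:560],(200,75))
c=np.hstack([c,np.zeros((600,200,3),np.uint8)]);c[:75,600:]=r
cv2.imwrite("pics/crop1.png",c)
E
```

```text
red top [([321.3, 177.3], [305, 173, 32, 9, 204]), ([134.6, 244.2], [130, 240, 11, 10, 80]), ([267.4, 279.4], [262, 274, 12, 12, 112]), ([436.9, 313.3], [431, 308, 13, 12, 99]), ([16.8, 395.8], [8, 391, 19, 11, 153])]
red scene [([324.8, 91.5], [322, 87, 7, 13, 41]), ([325.8, 107.4], [324, 102, 5, 12, 24]), ([390.7, 167.5], [386, 164, 8, 9, 37]), ([316.5, 205.1], [312, 199, 10, 13, 111]), ([383.3, 262.4], [376, 254, 15, 22, 159]), ([201.8, 268.1], [195, 263, 13, 14, 105])]
(240, 260) [ 20  95 204]
(430, 262) [ 17 114 197]
(300, 300) [ 16 167 183]
(340, 262) [ 16 159 186]
(190, 300) [ 20  98 195]
rail [[357.70001220703125, 247.10000610351562], [507.79998779296875, 235.0], [510.3999938964844, 267.0], [360.29998779296875, 279.20001220703125]] [[0.5233, 0.0374], [0.5507, -0.3048], [0.4768, -0.3065], [0.4496, 0.0322]] ctr [ 0.5001 -0.1354] sides [np.float64(0.0739), np.float64(0.3434), np.float64(0.0739), np.float64(0.3398)]
rack [[174.10000610351562, 211.8000030517578], [251.39999389648438, 206.3000030517578], [258.70001220703125, 309.8999938964844], [181.39999389648438, 315.3999938964844]] [[0.5947, 0.4489], [0.6065, 0.2755], [0.3757, 0.2538], [0.3639, 0.4212]] ctr [0.4852 0.3499] sides [np.float64(0.2324), np.float64(0.1737), np.float64(0.2318), np.float64(0.1679)]
```

View pics/crop1.png

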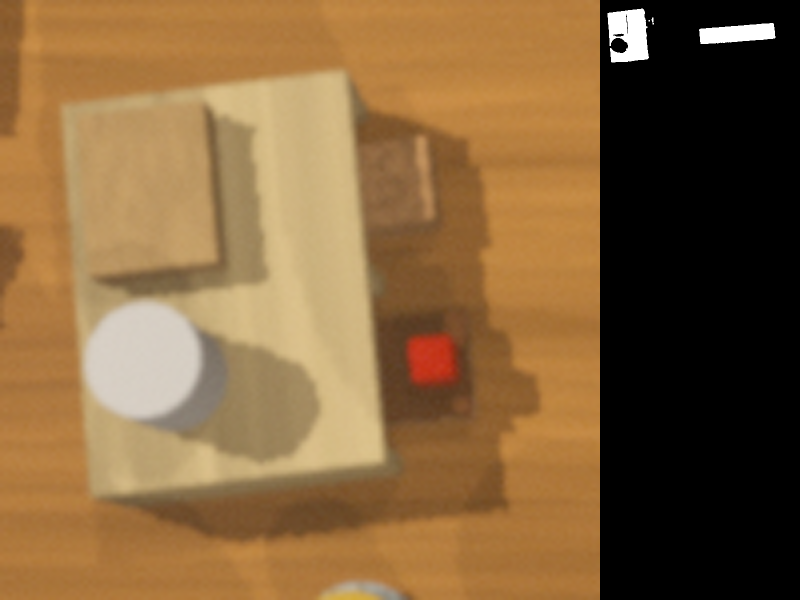

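The crop has the knob top at (268.0, 279.8) in full-image pixels. The roof front edge runs (246.5, 208) to (256.5, 305.5), and the float's front edge is at about x=277.5.

```bash
cat >> h.py <<'E'
from scipy.spatial.transform import Rotation as Ro
def goal(p,yaw=None,z=None):
    """print shift in tool axes (cm) from the measured pose to world p and turn about tool z so tool y gets heading yaw(deg) mod 180"""
    s=manip.sense();R=Ro.from_quat(s["tool_rot"]).as_matrix();t=np.array(s["tcp_pos"])
    d=R.T@(np.array(p)-t)*100;ty=np.degrees(np.arctan2(R[1,1],R[0,1]))
    print("tcp",t.round(4),"tool y heading",ty.round(2),"tilt",(R[:,2]*[1,1,1]).round(4),"shift cm",d.round(2), "" if yaw is None else ("turn z deg",np.round(-((yaw-ty+90)%180-90),2)),"q",np.round(s["q"],2),"t",s["t"])
E
python3 - <<'E'
from h import *
k=ray("top",(268,279.75),.061);print("knob",k.round(4))
a=ray("top",(246.5,208),.084);b=ray("top",(256.5,305.5),.084);c=ray("top",(175.5,216),.084)
print(a.round(4),b.round(4),c.round(4),np.degrees(np.arctan2(*(a-b)[1::-1])))
# nearer-scene check
c=cams.camera_info("scene");print("scene knob",ray("scene",(316.5,205.1),.05).round(4))
goal([k[0],k[1],.2],np.degrees(np.arctan2(*(a-b)[1::-1])))
r0=np.array([[.5233,.0374],[.5507,-.3048],[.4768,-.3065],[.4496,.0322]]);
d=(r0[1]-r0[0]+r0[2]-r0[3]);print("rail heading",np.degrees(np.arctan2(d[1],d[0])),"start",(r0[0]+r0[3])/2,"fin",(r0[1]+r0[2])/2)
c=cams.camera_info("wrist");R=Ro.from_quat(manip.sense()["tool_rot"]).as_matrix();T=np.array(c["T"]);print("wrist cam in tool",(R.T@(T[:3,3]-manip.sense()["tcp_pos"])).round(3),(R.T@T[:3,:3]).round(2).tolist(),np.round(c["K"],1).tolist())
E
```

```text
knob [0.4443 0.2378 0.061 ]
[0.6027 0.2865 0.084 ] [0.3853 0.2588 0.084 ] [0.5849 0.4453 0.084 ] 7.265096977029944
scene knob [0.4493 0.2349 0.05  ]
tcp [0.2702 0.5628 0.2259] tool y heading 64.34 tilt [-0.0012 -0.0017 -1.    ] shift cm [-29.77 -21.76   2.62] ('turn z deg', np.float64(57.08)) q [ 0.94  0.53  1.43 -0.    1.18 -0.18] t 0.1
rail heading -85.41537656271396 start [0.48645 0.0348 ] fin [ 0.51375 -0.30565]
wrist cam in tool [ 0.065 -0.001 -0.147] [[-0.0, -0.97, -0.26], [1.0, -0.0, -0.0], [0.0, -0.26, 0.97]] [[371.6, 0.0, 318.3], [0.0, 371.6, 241.5], [0.0, 0.0, 1.0]]
```

carry_out(targets=[[[0,0,-3,0,0,0,8.5],[-6,-4.4,-3,0,0,10,8.5],[-12,-8.7,-3,0,0,20,6],[-18,-13,-3,0,0,30,5],[-24,-17.4,-3,0,0,40,5],[-29.8,-21.8,0,0,0,50,5],[-29.8,-21.8,2.6,0,0,57,5],[-29.8,-21.8,2.6,0,0,57,5],[-29.8,-21.8,2.6,0,0,57,5],[-29.8,-21.8,2.6,0,0,57,5],[-29.8,-21.8,2.6,0,0,57,5],[-29.8,-21.8,2.6,0,0,57,5]]])

```text
t: 1.1
tcp_pos: [0.4453, 0.2357, 0.1998]
tool_rot: [0.662, 0.749, -0.001, -0.001]
force: [-0.2, -0.9, 0.4]
finger_gap: 0.585
gripper_force: 0.0
```

```bash
python3 - <<'E'
from h import *
goal([.4443,.2378,.2],7.3)
c=cams.camera_info("wrist");im=cams.snapshot("wrist");cv2.imwrite("pics/w1.png",im[...,::-1])
for b in blobs(red(im),60):print(b,ray("wrist",b[0],.061,c).round(4))
E
```

```text
tcp [0.4453 0.2357 0.1998] tool y heading 7.07 tilt [-2.5e-03 -6.0e-04 -1.0e+00] shift cm [ 0.22 -0.07 -0.02] ('turn z deg', np.float64(-0.23)) q [0.26 0.4  1.76 0.   0.98 0.14] t 1.1
([320.2, 219.0], [305, 202, 33, 34, 794]) [0.4456 0.2419 0.061 ]
([526.0, 327.0], [513, 306, 27, 45, 480]) [0.6586 0.1624 0.061 ]
```

View pics/w1.png

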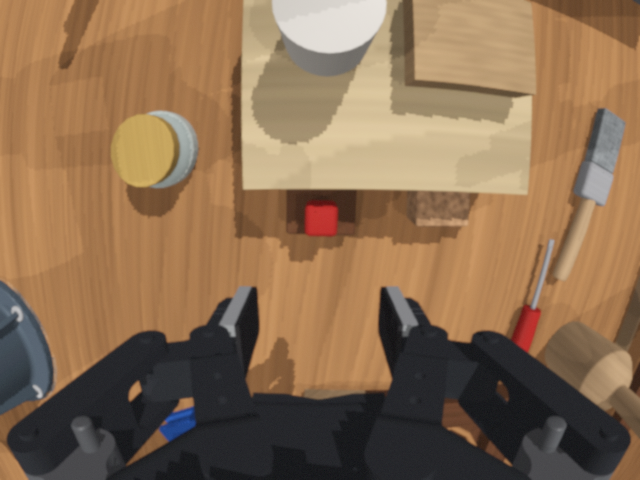

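The wrist view shows the knob at (321, 219) and the roof front edge from (243, 189) to (527, 194). The float's front edge is at about (288, 234) to (356, 236). I'll refine the headings from these.

```bash
python3 - <<'E'
from h import *
im=cv2.imread("pics/w1.png")[...,::-1].copy();c=cams.camera_info("wrist")
h=cv2.cvtColor(im,cv2.COLOR_RGB2HSV).astype(int);g=cv2.GaussianBlur(h[...,1].astype(np.float32),(5,5),0)
v=cv2.GaussianBlur(h[...,2].astype(np.float32),(5,5),0)
def line(cols,r0,r1,z,ch,n):
    P=np.array([ray("wrist",(u,r0+np.argmax(np.abs(np.diff(ch[r0:r1,u])))+.5),z,c)[:2] for u in cols])
    f=cv2.fitLine(P.astype(np.float32),cv2.DIST_HUBER,0,.0005,.0005).ravel();f=f if f[0]>0 else f*[-1,-1,1,1]
    print(n,"heading",np.degrees(np.arctan2(f[1],f[0])).round(2),"ends",P[0].round(4),P[-1].round(4))
line(range(250,522,4),178,204,.084,g,"roof front")
line(list(range(292,303))+list(range(340,353)),226,246,.030,v,"float front")
m=red(im);m[:,400:]=0
ct=max(cv2.findContours(m,0,2)[0],key=cv2.contourArea);B=cv2.boxPoints(cv2.minAreaRect(ct))
W=np.array([ray("wrist",p,.061,c)[:2] for p in B]);print("knob",B.round(1).tolist(),W.round(4).tolist(),W.mean(0).round(4))
print([(p,h[p[1],p[0]].tolist()) for p in[(321,210),(321,225),(321,234),(321,238)]])
# base plate side edges on the row just behind front
for r in(200,210,220,228):
    row=v[r];print(r,[int(x) for x in row[278:304]][::2],[int(x) for x in row[338:366]][::2])
E
```

```text
roof front heading 7.25 ends [0.3917 0.2635] [0.5968 0.2887]
float front heading 4.18 ends [0.4231 0.221 ] [0.476  0.2249]
knob [[305.0, 202.0], [337.0, 202.0], [337.0, 235.0], [305.0, 235.0]] [[0.4318, 0.2553], [0.4566, 0.2584], [0.4601, 0.2321], [0.4349, 0.2289]] [0.4459 0.2437]
[((321, 210), [1, 190, 193]), ((321, 225), [1, 192, 191]), ((321, 234), [1, 194, 168]), ((321, 238), [14, 138, 140])]
200 [129, 123, 122, 118, 100, 82, 79, 79, 77, 71, 68, 67, 67] [65, 66, 67, 66, 64, 65, 65, 65, 69, 84, 96, 98, 103, 111]
210 [128, 123, 121, 118, 101, 84, 80, 79, 75, 70, 68, 67, 70] [103, 70, 65, 65, 64, 65, 65, 65, 71, 88, 96, 101, 110, 114]
220 [135, 133, 131, 125, 103, 84, 84, 89, 87, 78, 70, 66, 71] [103, 77, 71, 70, 69, 69, 67, 67, 74, 89, 98, 111, 124, 129]
228 [136, 139, 141, 135, 117, 113, 116, 115, 114, 103, 83, 75, 78] [119, 111, 112, 111, 109, 110, 111, 109, 106, 109, 118, 128, 130, 129]
```

carry_out(targets=[[[0.3,0.1,3.5,0,0,0,5],[0.3,0.1,7,0,0,0,5],[0.3,0.1,10,0,0,0,5],[0.3,0.1,12,0,0,0,5],[0.3,0.1,13.5,0,0,0,5],[0.3,0.1,14.4,0,0,0,5],[0.3,0.1,14.4,0,0,0,5],[0.3,0.1,14.4,0,0,0,2],[0.3,0.1,14.4,0,0,0,2],[0.3,0.1,14.4,0,0,0,2],[0.3,0.1,14.4,0,0,0,2],[0.3,0.1,14.4,0,0,0,2]]], force=40)

```text
t: 2.15
tcp_pos: [0.4459, 0.2411, 0.0577]
tool_rot: [0.66, 0.751, 0.001, 0.0]
force: [-0.7, 0.2, 0.2]
finger_gap: 0.236
gripper_force: 0.0
```

```bash
python3 - <<'E'
from h import *
im=cams.snapshot("wrist");s=manip.sense();print(s["t"],s["finger_gap"],s["gripper_force"],s["tcp_pos"],s["force"])
cv2.imwrite("pics/w2.png",im[100:460,120:520,::-1])
E
```

```text
2.2 0.23181494010624817 0.0 [0.4458661  0.24103744 0.05752245] [-0.04354384  0.14987263  0.34812484]
```

View pics/w2.png

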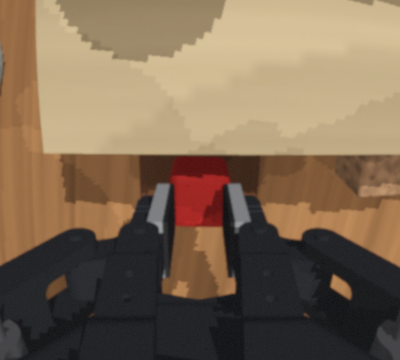

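The crop shows the knob between the pads, at (172–228, 157–225), but with no grip force reported yet. I'll close further.

carry_out(targets=[[[0,0,0.2,0,0,0,1],[0,0,0.2,0,0,0,0],[0,0,0.2,0,0,0,0],[0,0,0.2,0,0,0,0]]], force=40)

```text
t: 2.53
tcp_pos: [0.4456, 0.2409, 0.055]
tool_rot: [0.66, 0.751, 0.0, 0.0]
force: [-0.5, -0.4, 4.2]
finger_gap: 0.001
gripper_force: 1.7
```

```bash
python3 - <<'E'
from h import *
w=cams.snapshot("wrist");s=cams.snapshot("scene");t=cams.snapshot("top")
a=cv2.resize(w[180:380,220:420],(400,400));b=cv2.resize(s[150:250,270:370],(400,400),interpolation=cv2.INTER_CUBIC)
cv2.imwrite("pics/w3.png",np.hstack([a,b])[...,::-1])
for n,im in(("wrist",w),("scene",s),("top",t)):print(n,blobs(red(im),30))
E
```

```text
wrist [([319.0, 281.1], [290, 261, 62, 34, 759]), ([590.1, 417.5], [565, 379, 50, 82, 1368])]
scene [([390.7, 167.3], [386, 164, 8, 9, 37]), ([316.6, 207.0], [312, 201, 10, 12, 92]), ([383.3, 262.4], [376, 254, 15, 22, 158]), ([201.6, 269.0], [195, 263, 13, 15, 130])]
top [([321.0, 177.6], [305, 174, 32, 8, 199]), ([135.2, 244.5], [130, 240, 12, 10, 92]), ([436.9, 313.4], [431, 308, 13, 12, 102]), ([16.5, 395.9], [7, 390, 23, 13, 199]), ([77.7, 397.8], [72, 392, 13, 11, 89])]
```

View pics/w3.png

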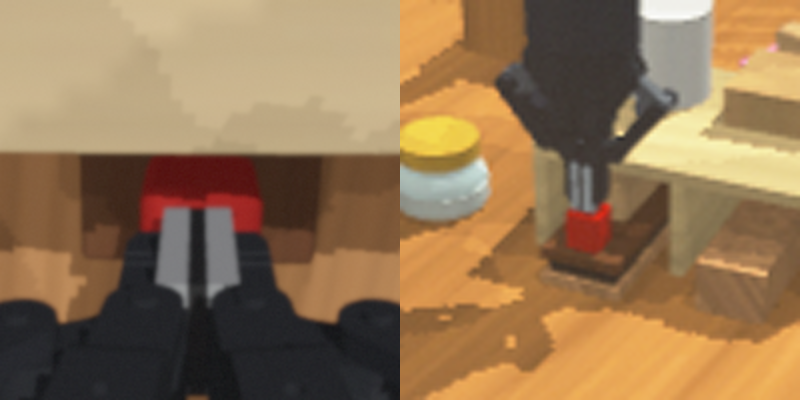

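```bash
python3 - <<'E'
from h import *
def proj(n,p):
    c=cams.camera_info(n);T=np.array(c["T"]);K=np.array(c["K"]);q=T[:3,:3].T@(np.array(p)-T[:3,3])
    if n=="wrist":
        th=np.arctan2(np.hypot(q[0],q[1]),q[2]);return K[:2,2]+K[0,0]*th*q[:2]/np.hypot(q[0],q[1])
    return (K@q)[:2]/q[2]
s=manip.sense();t=np.array(s["tcp_pos"]);print(t,s["force"],s["finger_gap"])
for n in("scene","wrist"):
  for z in(.036,.045,.055,.065,.075,.085):print(n,z,proj(n,[t[0],t[1],z]).round(1))
for z in (.03,.05,.061,.08): print(z,"knob c from top",ray("top",(268,279.75),z).round(4), "scene knob topface",ray("scene",(316.6,203),z).round(4))
E
```

```text
[0.44563129 0.24091703 0.05493158] [-0.21661491 -1.02877305  3.52183892] 0.001062011896648962
scene 0.036 [316.6 208.2]
scene 0.045 [316.5 205.4]
scene 0.055 [316.5 202.2]
scene 0.065 [316.4 199.1]
scene 0.075 [316.3 195.9]
scene 0.085 [316.2 192.7]
wrist 0.036 [318.2 282.1]
wrist 0.045 [318.2 289.3]
wrist 0.055 [318.2 298.1]
wrist 0.065 [318.2 308. ]
wrist 0.075 [318.2 319.1]
wrist 0.085 [318.2 331.7]
0.03 knob c from top [0.4484 0.2415 0.03  ] scene knob topface [0.4253 0.2738 0.03  ]
0.05 knob c from top [0.4458 0.2391 0.05  ] scene knob topface [0.4436 0.2448 0.05  ]
0.061 knob c from top [0.4443 0.2378 0.061 ] scene knob topface [0.4537 0.2288 0.061 ]
0.08 knob c from top [0.4418 0.2355 0.08  ] scene knob topface [0.4711 0.2013 0.08  ]
```

The views agree that the closed fingertips rest on the knob's top rather than beside it: tip row is 283 in wrist and 202 in scene. So the tips sit about 6 mm behind the reported TCP. I'll open and go lower in small steps, watching the force.

carry_out(targets=[[[0,0,-0.5,0,0,0,2],[0,0,-0.5,0,0,0,5],[0,0,-0.5,0,0,0,5],[0,0,-0.5,0,0,0,5],[0,0,-0.5,0,0,0,5],[0,0,0.3,0,0,0,5],[0,0,0.8,0,0,0,5],[0,0,1.2,0,0,0,5],[0,0,1.2,0,0,0,5]]])

```text
t: 3.43
tcp_pos: [0.4446, 0.2407, 0.0415]
tool_rot: [0.66, 0.751, -0.001, -0.001]
force: [-0.1, -0.2, 0.0]
finger_gap: 0.588
gripper_force: 0.0
```

carry_out(targets=[[[0,0,0.5,0,0,0,5],[0,0,0.5,0,0,0,3],[0,0,0.5,0,0,0,1],[0,0,0.5,0,0,0,1],[0,0,0.5,0,0,0,1],[0,0,0.5,0,0,0,1],[0,0,0.5,0,0,0,1]]], force=40)

```text
t: 4.02
tcp_pos: [0.4455, 0.2409, 0.0379]
tool_rot: [0.66, 0.751, 0.0, 0.0]
force: [-0.2, 0.7, -1.7]
finger_gap: 0.3
gripper_force: 42.7
```

Gripped: the gap is 25.6 mm at 43 N. Now I'll draw it out along the tool's −x.

carry_out(targets=[[[-0.6,0,0,0,0,0,1],[-1.8,0,0,0,0,0,1],[-3.2,0,0,0,0,0,1],[-4.6,0,0,0,0,0,1],[-6,0,0,0,0,0,1],[-7.4,0,0,0,0,0,1],[-8.8,0,0,0,0,0,1],[-10.2,0,0,0,0,0,1],[-11.6,0,0,0,0,0,1],[-12.6,0,0,0,0,0,1],[-13,0,0,0,0,0,1],[-13,0,0,0,0,0,1]]])

```text
t: 5.02
tcp_pos: [0.4622, 0.1107, 0.0378]
tool_rot: [0.661, 0.75, -0.0, 0.0]
force: [0.7, -0.4, -0.8]
finger_gap: 0.294
gripper_force: 42.6
```

```bash
python3 - <<'E'
from h import *
s=manip.sense();print(s["finger_gap"],s["gripper_force"],s["force"]);a=cams.snapshot("top");b=cams.snapshot("scene")
cv2.imwrite("pics/c4.png",np.hstack([cv2.resize(a[190:340,210:360],(400,400)),cv2.resize(b[140:290,250:400],(400,400))])[...,::-1])
E
```

```text
0.2941858204124525 42.57239878177643 [ 0.65813513 -0.37785022 -0.81821942]
```

View pics/c4.png

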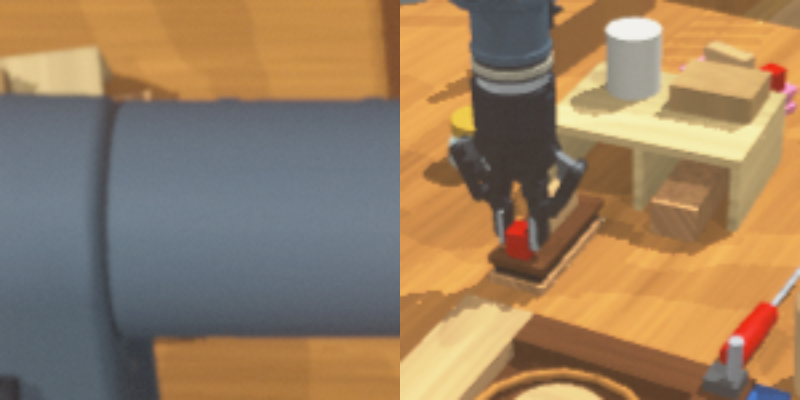

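The float is out and standing clear of the rack. Now I'll release, rise, shift back over the handle and look.

carry_out(targets=[[[0,0,0,0,0,0,3],[0,0,0,0,0,0,5],[0,0,0,0,0,0,5],[0,0,0,0,0,0,5],[0,0,0,0,0,0,5],[0,0,-2,0,0,0,5],[0,0,-4.5,0,0,0,5],[0,0,-8,0,0,0,5],[0,0,-10,0,0,0,5],[0,0,-10,0,0,0,5],[0,0,-10,0,0,0,5]]])

```text
t: 6.03
tcp_pos: [0.4627, 0.1122, 0.1389]
tool_rot: [0.66, 0.751, 0.001, 0.001]
force: [0.3, -0.2, -0.3]
finger_gap: 0.588
gripper_force: 0.0
```

```bash
python3 - <<'E'
from h import *
c=cams.camera_info("wrist");im=cams.snapshot("wrist");cv2.imwrite("pics/w5.png",im[...,::-1])
goal([.46,.11,.14],7.2)
for b in blobs(red(im),60):print(b,ray("wrist",b[0],.061,c).round(4))
E
```

```text
tcp [0.4618 0.1121 0.1379] tool y heading 7.36 tilt [ 3.e-04 -0.e+00 -1.e+00] shift cm [-0.19 -0.2  -0.21] ('turn z deg', np.float64(0.16)) q [ 0.    0.47  1.89 -0.    0.78 -0.13] t 6.0833
([564.9, 247.5], [551, 208, 31, 84, 713]) [0.6453 0.135  0.061 ]
([315.5, 240.4], [297, 221, 40, 45, 655]) [0.4606 0.1169 0.061 ]
```

View pics/w5.png

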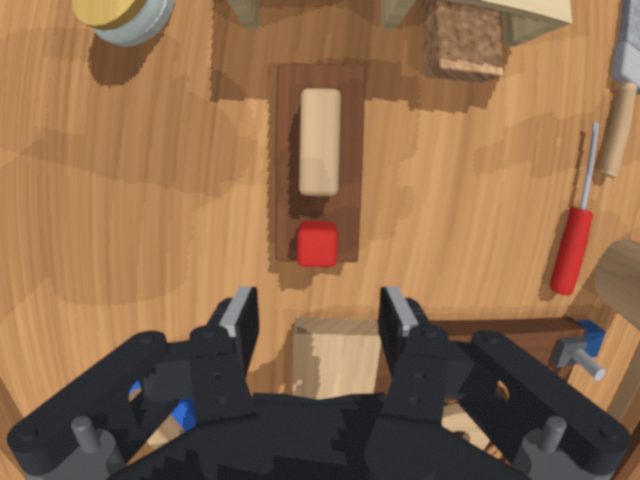

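The wrist view shows the float standing square. The handle top is at about (320, 141), the knob at (318, 244), and the rail's near end runs from about (295, 320) to (380, 320).

```bash
python3 - <<'E'
from h import *
im=cv2.imread("pics/w5.png")[...,::-1].copy();c=cams.camera_info("wrist");h=cv2.cvtColor(im,cv2.COLOR_RGB2HSV)
def rect(m,z,n):
    ct=max(cv2.findContours(m,0,2)[0],key=cv2.contourArea);(x,y,w,hh)=cv2.boundingRect(ct)
    B=cv2.boxPoints(cv2.minAreaRect(ct));W=np.array([ray("wrist",p,z,c)[:2] for p in B]);i=np.argmax([np.linalg.norm(W[k]-W[k-1]) for k in range(4)])
    d=W[i]-W[i-1];print(n,(x,y,w,hh),"ctr",W.mean(0).round(4),"long heading",np.degrees(np.arctan2(d[1],d[0])).round(2)%180,"sides",[np.linalg.norm(W[k]-W[k-1]).round(4) for k in range(2)])
    return W
print(h[141,320],h[360,340],h[244,318],h[100,355])
m=cv2.inRange(h,(10,30,140),(25,125,255));k=np.zeros_like(m);k[80:205,290:350]=m[80:205,290:350];rect(cv2.morphologyEx(k,cv2.MORPH_OPEN,np.ones((3,3))),.063,"handle")
r=red(im);r[:,400:]=0;rect(r,.061,"knob")
b=cv2.inRange(h,(0,60,20),(20,255,125))|m|r;k=np.zeros_like(m);k[55:275,268:372]=b[55:275,268:372];rect(cv2.morphologyEx(k,cv2.MORPH_OPEN,np.ones((7,7))),.032,"base")
# rail edges: gradient of saturation
S=cv2.GaussianBlur(h[...,1].astype(np.float32),(5,5),0)
P=np.array([ray("wrist",(u,308+np.argmax(np.abs(np.diff(S[308:332,u])))+.5),.03,c)[:2] for u in range(302,374,4)]);print("rail end",P[::4].round(4).tolist())
for r0 in(335,350,370,385):print(r0,[ray("wrist",(a+np.argmax(np.abs(np.diff(S[r0,a:b])))+.5,r0),.03,c)[:2].round(4).tolist() for a,b in((280,308),(365,392))])
R=Ro.from_quat(manip.sense()["tool_rot"]).as_matrix()
E
```

```text
[ 17  85 209] [ 17  83 213] [  1 189 205] [ 10 136 111]
handle (300, 88, 41, 107) ctr [0.454  0.1783] long heading 96.08 sides [np.float64(0.0237), np.float64(0.0642)]
knob (297, 221, 40, 45) ctr [0.4602 0.1153] long heading 96.4 sides [np.float64(0.0248), np.float64(0.0286)]
base (273, 57, 98, 205) ctr [0.4548 0.1659] long heading 93.86 sides [np.float64(0.0654), np.float64(0.1468)]
rail end [[0.4574, 0.048], [0.4696, 0.0487], [0.4819, 0.0494], [0.4941, 0.0508], [0.5066, 0.0513]]
335 [[0.4518, 0.0308], [0.5206, 0.0389]]
350 [[0.4532, 0.0169], [0.5266, 0.0253]]
370 [[0.4551, -0.0028], [0.5359, 0.0061]]
385 [[0.4557, -0.0186], [0.5385, -0.0097]]
```

carry_out(targets=[[[2.5,0,0,0,0,0,5],[5,0,0,0,0,0,5],[6.6,0,1,0,0,0,5],[6.6,0,3.5,0,0,0,5],[6.6,0,6,0,0,0,5],[6.6,0,8.3,0,0,0,5],[6.6,0,9.9,0,0,0,5],[6.6,0,9.9,0,0,0,5],[6.6,0,9.9,0,0,0,3],[6.6,0,9.9,0,0,0,1],[6.6,0,9.9,0,0,0,1],[6.6,0,9.9,0,0,0,1]]], force=80)

```text
t: 7.08
tcp_pos: [0.4539, 0.1775, 0.0395]
tool_rot: [0.66, 0.751, 0.0, 0.0]
force: [0.7, -0.4, -2.7]
finger_gap: 0.261
gripper_force: 79.1
```

carry_out(targets=[[[0,0,0,0,0,0,1],[0,0,0,0,0,0,1],[0,0,0,0,0,0,1],[0,0,0,0,0,0,1]]])

```text
t: 7.42
tcp_pos: [0.4537, 0.1775, 0.0392]
tool_rot: [0.66, 0.751, 0.0, 0.0]
force: [-0.4, -0.7, -0.6]
finger_gap: 0.258
gripper_force: 79.3
```

```bash
python3 - <<'E'
from h import *
s=manip.sense();print(s["force"],s["finger_gap"],s["gripper_force"]);goal([.5,-.135,.2],4.6)
# rail in the scene camera: pale edges
im=cv2.imread("pics/scene0.png")[...,::-1].copy();h=cv2.cvtColor(im,cv2.COLOR_RGB2HSV)
m=cv2.inRange(h,(15,40,130),(30,120,255));k=np.zeros_like(m);k[245:375,175:305]=m[245:375,175:305]
k=cv2.morphologyEx(k,cv2.MORPH_OPEN,np.ones((3,3)));ct=max(cv2.findContours(k,0,2)[0],key=cv2.contourArea)
ap=cv2.approxPolyDP(ct,4,True)[:,0];print([(p.tolist(),ray("scene",p,.03)[:2].round(4).tolist()) for p in ap])
# top: subpixel rail edges
t=cv2.imread("pics/top0.png")[...,::-1].copy();S=cv2.GaussianBlur(cv2.cvtColor(t,cv2.COLOR_RGB2HSV)[...,1].astype(np.float32),(3,3),0)
def ed(a):return a[0]+np.argmax(np.abs(np.diff(a[1])))+.5
for r in(255,262,270):
  for lo,hi in((350,368),(500,518)):
    u=lo+np.argmax(np.abs(np.diff(S[r,lo:hi])))+.5;print("end",r,u,ray("top",(u,r),.03)[:2].round(4))
for u in(380,430,480):
  y0=int(247-(u-358)*.0806);
  for lo,hi in((y0-9,y0+9),(y0+23,y0+41)):
    v=lo+np.argmax(np.abs(np.diff(S[lo:hi,u])))+.5;print("side",u,v,ray("top",(u,v),.03)[:2].round(4))
E
```

```text
[-0.42249107 -0.68030474 -0.55917746] 0.25811364202568143 79.2717719078064
tcp [0.4537 0.1775 0.0392] tool y heading 7.34 tilt [ 6.e-04  1.e-04 -1.e+00] shift cm [-31.59   0.61 -16.08] ('turn z deg', np.float64(2.74)) q [0.14 0.67 1.92 0.   0.55 0.01] t 7.4167
[([297, 257], [0.518, 0.0334]), ([275, 251], [0.4581, 0.0268]), ([183, 345], [0.4833, -0.3032]), ([185, 356], [0.5059, -0.3204]), ([210, 366], [0.5617, -0.3141]), ([209, 358], [0.5475, -0.3014]), ([245, 327], [0.5554, -0.2076]), ([289, 276], [0.5417, -0.0347])]
end 255 357.5 [0.5051 0.038 ]
end 255 509.5 [ 0.5044 -0.306 ]
end 262 358.5 [0.4889 0.0359]
end 262 510.5 [ 0.4883 -0.3074]
end 270 359.5 [0.4705 0.0338]
end 270 516.5 [ 0.47   -0.3198]
side 380 245.5 [ 0.527  -0.0135]
side 380 277.5 [ 0.4533 -0.0124]
side 430 241.5 [ 0.536  -0.1276]
side 430 273.5 [ 0.4623 -0.1253]
side 480 237.5 [ 0.545  -0.2415]
side 480 270.5 [ 0.469  -0.2379]
```

carry_out(targets=[[[0,0,-1.5,0,0,0,1],[0,0,-4,0,0,0,1],[-0.5,0,-6,0,0,0,1],[-3,0.2,-6,0,0,0.5,1],[-6,0.4,-6,0,0,1,1],[-9,0.6,-6,0,0,1.5,1],[-12,0.8,-6,0,0,2,1],[-15,1,-6,0,0,2.5,1],[-18,1.2,-6,0,0,2.8,1],[-19.7,1.3,-5.5,0,0,2.8,1],[-20.2,1.3,-4.5,0,0,2.8,1],[-20.2,1.3,-4.5,0,0,2.8,1]]])

```text
t: 8.42
tcp_pos: [0.4915, -0.0223, 0.0824]
tool_rot: [0.68, 0.734, -0.001, -0.001]
force: [-0.3, 0.7, -2.6]
finger_gap: 0.259
gripper_force: 79.0
```

```bash
python3 - <<'E'
from h import *
goal([.4928,-.0211,.07],4.5);s=manip.sense();print(s["force"],s["finger_gap"],s["gripper_force"])
w=cams.snapshot("wrist");b=cams.snapshot("scene");cv2.imwrite("pics/w6.png",w[...,::-1]);cv2.imwrite("pics/s6.png",b[...,::-1])
cv2.imwrite("pics/c6.png",np.hstack([w[100:440,140:540],cv2.resize(b[200:370,170:370],(400,340),interpolation=cv2.INTER_CUBIC)])[...,::-1])
E
```

```text
tcp [ 0.4915 -0.0223  0.0824] tool y heading 4.38 tilt [-2.5e-03  7.0e-04 -1.0e+00] shift cm [0.11 0.14 1.24] ('turn z deg', np.float64(-0.12)) q [-0.27  0.59  1.88  0.    0.67 -0.35] t 8.4167
[-0.2738646   0.71145432 -2.63476795] 0.25863030434996226 79.0148913860321
```

View pics/c6.png

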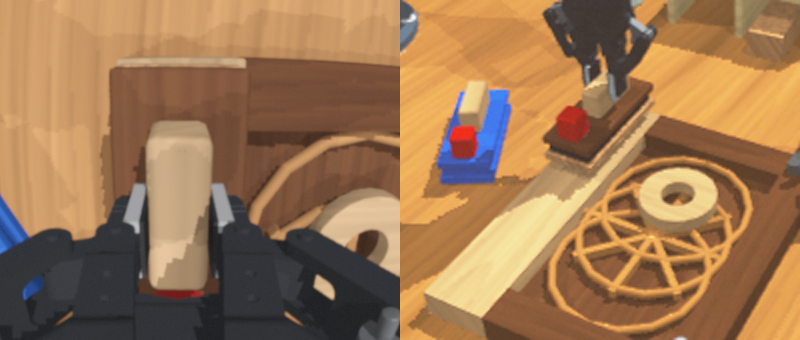

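The wrist view shows the base plate's rear edge at full-image row 168, columns 250–388. The rail's end strip is just beyond it, at row 159, columns 258–386. The scene view shows the float level over the rail.

```bash
python3 - <<'E'
from h import *
im=cv2.imread("pics/w6.png")[...,::-1].copy();c=cams.camera_info("wrist");g=cv2.GaussianBlur(im.astype(np.float32).sum(2),(3,3),0)
R=Ro.from_quat(manip.sense()["tool_rot"]).as_matrix();t=np.array(manip.sense()["tcp_pos"])
T=lambda p:(R.T@(p-t))[:2].round(4).tolist()
for u in(270,290,318,350,375):
    col=g[150:180,u];d=np.diff(col);a,b=150+d.argmax()+.5,150+d.argmin()+.5
    print(u,"rise",a,"fall",b,"| rise at z.03",T(ray("wrist",(u,a),.03,c)),"z0",T(ray("wrist",(u,a),0,c)),"| base rear z.075",T(ray("wrist",(u,b),.075,c)))
for r in(163,165):print("strip",r,[int(x) for x in g[r,250:266:1]],[int(x) for x in g[r,378:394]])
for u in(258,386):print("strip end",u,T(ray("wrist",(u,164),.03,c)),ray("wrist",(u,164),.03,c).round(4))
for r in(180,200):
    L=244+np.diff(g[r,244:262]).argmin()+.5;Q=378+np.abs(np.diff(g[r,378:396])).argmax()+.5
    print("base sides",r,L,Q,[T(ray("wrist",(x,r),.075,c)) for x in(L,Q)])
E
```

```text
270 rise 158.5 fall 166.5 | rise at z.03 [0.0572, -0.0259] z0 [0.0561, -0.0298] | base rear z.075 [0.0556, -0.0201]
290 rise 157.5 fall 166.5 | rise at z.03 [0.0576, -0.015] z0 [0.0565, -0.0173] | base rear z.075 [0.0555, -0.0116]
318 rise 157.5 fall 166.5 | rise at z.03 [0.0575, -0.0] z0 [0.0564, -0.0] | base rear z.075 [0.0554, 0.0]
350 rise 157.5 fall 166.5 | rise at z.03 [0.0576, 0.0172] z0 [0.0565, 0.0197] | base rear z.075 [0.0554, 0.0134]
375 rise 158.5 fall 167.5 | rise at z.03 [0.0573, 0.0307] z0 [0.0561, 0.0353] | base rear z.075 [0.0552, 0.0239]
strip 163 [459, 459, 458, 457, 457, 460, 472, 489, 499, 499, 491, 485, 481, 480, 482, 484] [518, 526, 531, 532, 530, 520, 491, 428, 347, 284, 257, 251, 251, 251, 251, 252]
strip 165 [460, 457, 453, 448, 441, 434, 431, 432, 433, 429, 423, 420, 424, 436, 452, 466] [486, 500, 511, 517, 519, 512, 481, 417, 339, 283, 262, 257, 256, 256, 256, 257]
strip end 258 [0.0544, -0.0325] [0.454  0.0314 0.03  ]
strip end 386 [0.0544, 0.0368] [0.5231 0.0368 0.03  ]
base sides 180 248.5 387.5 [[0.05, -0.0294], [0.05, 0.0294]]
base sides 200 249.5 386.5 [[0.0414, -0.0293], [0.0414, 0.0292]]
```

carry_out(targets=[[[0.2,0.2,0.3,0,0,0,1],[0.2,0.2,0.6,0,0,0,1],[0.2,0.2,0.9,0,0,0,1],[0.2,0.2,1.1,0,0,0,1],[0.2,0.2,1.2,0,0,0,1],[0.2,0.2,1.2,0,0,0,1],[0.2,0.2,1.2,0,0,0,1]]])

```text
t: 9.1
tcp_pos: [0.4941, -0.0189, 0.0718]
tool_rot: [0.678, 0.735, -0.0, -0.0]
force: [0.4, 0.4, -2.7]
finger_gap: 0.262
gripper_force: 79.1
```

```bash
python3 - <<'E'
from h import *
goal([.4928,-.0211,.0632],4.5);s=manip.sense();print(s["force"],s["finger_gap"])
im=cams.snapshot("wrist");cv2.imwrite("pics/w7.png",im[...,::-1])
c=cams.camera_info("wrist");g=cv2.GaussianBlur(im.astype(np.float32).sum(2),(3,3),0)
R=Ro.from_quat(manip.sense()["tool_rot"]).as_matrix();t=np.array(manip.sense()["tcp_pos"])
T=lambda p:(R.T@(p-t))[:2].round(4).tolist()
for u in(280,350):
    col=g[140:180,u];d=np.diff(col);a,b=140+d.argmax()+.5,140+d.argmin()+.5
    print(u,a,b,"rail end",T(ray("wrist",(u,a),.03,c)),"base rear",T(ray("wrist",(u,b),.062,c)))
E
```

```text
tcp [ 0.4941 -0.0189  0.0718] tool y heading 4.56 tilt [-1.e-04  0.e+00 -1.e+00] shift cm [-0.21 -0.15  0.86] ('turn z deg', np.float64(0.06)) q [-0.26  0.61  1.89 -0.    0.64 -0.34] t 9.1
[ 0.38018547  0.40664167 -2.7391277 ] 0.2621055465275472
280 163.5 166.5 rail end [0.055, -0.0193] base rear [0.0554, -0.016]
350 169.5 166.5 rail end [0.0519, 0.0162] base rear [0.0554, 0.0135]
```

carry_out(targets=[[[0,0,0.15,0,0,0,1],[0,0,0.3,0,0,0,1],[0,0,0.45,0,0,0,1],[0,0,0.6,0,0,0,1],[0,0,0.6,0,0,0,1],[0,0,0.6,0,0,0,1]]])

```text
t: 9.65
tcp_pos: [0.4944, -0.0191, 0.0662]
tool_rot: [0.679, 0.735, 0.0, 0.0]
force: [-1.6, 1.4, 5.0]
finger_gap: 0.26
gripper_force: 80.2
```

carry_out(targets=[[[0,0,0.12,0,0,0,1],[0,0,0.24,0,0,0,1],[0,0,0.24,0,0,0,1],[-0.2,0,0.24,0,0,0,1],[-0.5,0,0.24,0,0,0,1],[-0.8,0,0.24,0,0,0,1],[-1.1,0,0.24,0,0,0,1],[-1.4,0,0.24,0,0,0,1],[-1.7,0,0.24,0,0,0,1],[-2.0,0,0.24,0,0,0,1],[-2.3,0,0.24,0,0,0,1],[-2.6,0,0.24,0,0,0,1]]])

```text
t: 10.65
tcp_pos: [0.4959, -0.0437, 0.0639]
tool_rot: [0.679, 0.734, 0.001, -0.001]
force: [-0.2, 5.8, 6.7]
finger_gap: 0.261
gripper_force: 80.4
```

carry_out(targets=[[[-0.33,0,0,0,0,0,1],[-0.67,0,0,0,0,0,1],[-1,0,0,0,0,0,1],[-1.33,0,0,0,0,0,1],[-1.67,0,0,0,0,0,1],[-2,0,0,0,0,0,1],[-2.33,0,0,0,0,0,1],[-2.67,0,0,0,0,0,1],[-3,0,0,0,0,0,1],[-3.33,0,0,0,0,0,1],[-3.67,0,0,0,0,0,1],[-4,0,0,0,0,0,1]]])

```text
t: 11.65
tcp_pos: [0.4989, -0.0835, 0.0639]
tool_rot: [0.679, 0.734, 0.001, -0.001]
force: [-1.0, 5.9, 7.2]
finger_gap: 0.261
gripper_force: 80.4
```

carry_out(targets=[[[-0.33,0,0,0,0,0,1],[-0.67,0,0,0,0,0,1],[-1,0,0,0,0,0,1],[-1.33,0,0,0,0,0,1],[-1.67,0,0,0,0,0,1],[-2,0,0,0,0,0,1],[-2.33,0,0,0,0,0,1],[-2.67,0,0,0,0,0,1],[-3,0,0,0,0,0,1],[-3.33,0,0,0,0,0,1],[-3.67,0,0,0,0,0,1],[-4,0,0,0,0,0,1]]])

```text
t: 12.65
tcp_pos: [0.502, -0.1232, 0.0638]
tool_rot: [0.679, 0.734, 0.001, -0.001]
force: [-0.5, 7.3, 7.5]
finger_gap: 0.265
gripper_force: 80.4
```

carry_out(targets=[[[-0.33,0,0,0,0,0,1],[-0.67,0,0,0,0,0,1],[-1,0,0,0,0,0,1],[-1.33,0,0,0,0,0,1],[-1.67,0,0,0,0,0,1],[-2,0,0,0,0,0,1],[-2.33,0,0,0,0,0,1],[-2.67,0,0,0,0,0,1],[-3,0,0,0,0,0,1],[-3.33,0,0,0,0,0,1],[-3.67,0,0,0,0,0,1],[-4,0,0,0,0,0,1]]])

```text
t: 13.65
tcp_pos: [0.505, -0.1629, 0.0638]
tool_rot: [0.679, 0.734, 0.001, -0.001]
force: [-0.4, 6.7, 7.0]
finger_gap: 0.26
gripper_force: 80.5
```

carry_out(targets=[[[-0.33,0,0,0,0,0,1],[-0.67,0,0,0,0,0,1],[-1,0,0,0,0,0,1],[-1.33,0,0,0,0,0,1],[-1.67,0,0,0,0,0,1],[-2,0,0,0,0,0,1],[-2.33,0,0,0,0,0,1],[-2.67,0,0,0,0,0,1],[-3,0,0,0,0,0,1],[-3.33,0,0,0,0,0,1],[-3.67,0,0,0,0,0,1],[-4,0,0,0,0,0,1]]])

```text
t: 14.65
tcp_pos: [0.5082, -0.2026, 0.0638]
tool_rot: [0.679, 0.734, 0.001, -0.002]
force: [-1.0, 5.3, 7.4]
finger_gap: 0.261
gripper_force: 80.5
```

```bash
python3 - <<'E'
from h import *
goal([.5100,-.2183,.0638],4.5);s=manip.sense();print(s["force"])
b=cams.snapshot("scene");w=cams.snapshot("wrist");cv2.imwrite("pics/c8.png",np.hstack([cv2.resize(b[260:390,160:310],(460,400),interpolation=cv2.INTER_CUBIC),cv2.resize(w[100:380,190:430],(340,400))])[...,::-1])
E
```

```text
tcp [ 0.5082 -0.2026  0.0638] tool y heading 4.51 tilt [-0.0014  0.0031 -1.    ] shift cm [-1.58  0.06 -0.01] ('turn z deg', np.float64(0.01)) q [-0.58  0.67  1.75  0.    0.72 -0.67] t 14.65
[-0.9756693   5.2894277   7.38648707]
```

View pics/c8.png

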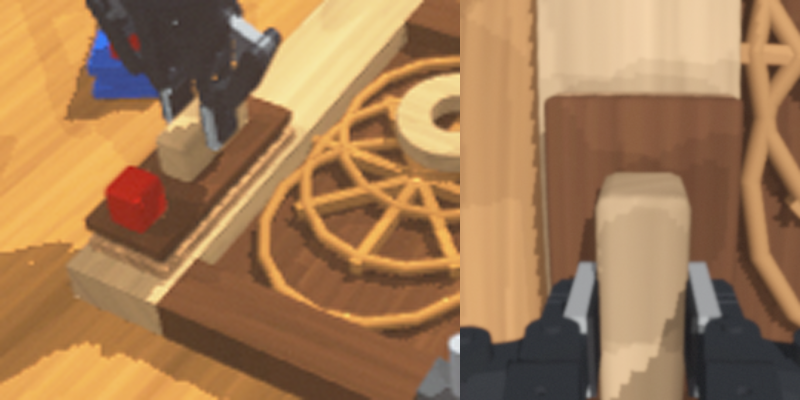

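```bash
python3 - <<'E'
from h import *
u=np.array([-.0785,.9969])
for n,p in dict(soleR=(167,273),soleL=(88,248),railR=(160,303),railL=(68,266)).items():
    q=ray("scene",(160+p[0]/3.067,260+p[1]/3.077),.03)[:2];print(n,q.round(4),"along",(q@u).round(4))
print("tcp along",np.array(manip.sense()["tcp_pos"][:2])@u, "expected rail fin along", np.array([.5151,-.3052])@u, "sole front=tcp-.085")
E
```

```text
soleR [ 0.5411 -0.2798] along -0.3214
soleL [ 0.4846 -0.2897] along -0.3269
railR [ 0.5533 -0.2993] along -0.3418
railL [ 0.4845 -0.3066] along -0.3436
tcp along -0.24257731598904617 expected rail fin along -0.34468923 sole front=tcp-.085
```

The scene view shows the float's front still about 1.6 cm short of the rail's far end, and the wrist view shows it centred. I'll finish the pass, then lift.

carry_out(targets=[[[-0.33,0,0,0,0,0,1],[-0.67,0,0,0,0,0,1],[-1,0,0,0,0,0,1],[-1.33,0,0,0,0,0,1],[-1.6,0,0,0,0,0,1],[-1.6,0,0,0,0,0,1],[-1.6,0,0,0,0,0,1]]])

```text
t: 15.33
tcp_pos: [0.5096, -0.2191, 0.0639]
tool_rot: [0.679, 0.734, 0.0, -0.001]
force: [-1.0, 3.7, 7.5]
finger_gap: 0.261
gripper_force: 80.4
```

carry_out(targets=[[[0,0,-1,0,0,0,1],[0,0,-3.5,0,0,0,1],[0,0,-6,0,0,0,1],[2,0,-7,0,0,0,1],[5.5,-0.4,-7,0,0,0,1],[9,-0.8,-7,0,0,0,1],[12.5,-1.2,-7,0,0,0,1],[16,-1.6,-7,0,0,0,1],[19.5,-2,-7,0,0,0,1],[23,-2.4,-7,0,0,0,1],[26.5,-2.8,-7,0,0,0,1],[30,-3.2,-7,0,0,0,1]]])

```text
t: 16.33
tcp_pos: [0.4538, 0.0774, 0.1334]
tool_rot: [0.679, 0.734, -0.0, 0.0]
force: [1.3, 0.0, -2.2]
finger_gap: 0.264
gripper_force: 79.3
```

carry_out(targets=[[[3,-0.1,0,0,0,0,1],[6,-0.2,0,0,0,0,1],[8,-0.3,0,0,0,0,1],[8.8,-0.3,0,0,0,0,1],[8.8,-0.3,3,0,0,0,1],[8.8,-0.3,6,0,0,0,1],[8.8,-0.3,8,0,0,0,1],[8.8,-0.3,8.7,0,0,0,1],[8.8,-0.3,8.7,0,0,0,1],[8.8,-0.3,8.7,0,0,0,1]]])

```text
t: 17.17
tcp_pos: [0.4449, 0.1631, 0.0465]
tool_rot: [0.679, 0.734, -0.0, 0.0]
force: [-0.0, -1.2, -2.0]
finger_gap: 0.261
gripper_force: 79.1
```

carry_out(targets=[[[0,0,0.3,0,0,0,1],[0,0,0.5,0,0,0,1],[0,0,0.65,0,0,0,1],[0,0,0.7,0,0,0,1],[0,0,0.75,0,0,0,1],[0,0,0.75,0,0,0,1],[0,0,0.75,0,0,0,1]]])

```text
t: 17.75
tcp_pos: [0.4448, 0.1636, 0.0392]
tool_rot: [0.678, 0.735, 0.0, 0.0]
force: [0.6, 0.1, -1.0]
finger_gap: 0.258
gripper_force: 79.5
```

Contact: the carried weight has come off the wrist. I'll release and rise.

carry_out(targets=[[[0,0,0,0,0,0,3],[0,0,0,0,0,0,5],[0,0,0,0,0,0,5],[0,0,0,0,0,0,5],[0,0,-1,0,0,0,5],[0,0,-3,0,0,0,5],[0,0,-6,0,0,0,5],[0,0,-9,0,0,0,5],[0,0,-12,0,0,0,5],[0,0,-14,0,0,0,5],[0,0,-14,0,0,0,5],[0,0,-14,0,0,0,5]]])

```text
t: 18.75
tcp_pos: [0.4451, 0.1637, 0.1805]
tool_rot: [0.678, 0.735, 0.001, 0.001]
force: [-0.4, 0.4, 0.8]
finger_gap: 0.585
gripper_force: 0.0
```

```bash
python3 - <<'E'
from h import *
print(manip.sense()["force"]);b=cams.snapshot("scene");w=cams.snapshot("wrist");cv2.imwrite("pics/c9.png",np.hstack([cv2.resize(b[120:420,160:460],(400,400)),cv2.resize(w,(400,300),interpolation=cv2.INTER_AREA)[:,:].repeat(1,0) if 0 else np.vstack([cv2.resize(w,(400,300)),np.zeros((100,400,3),np.uint8)])])[...,::-1])
E
```

```text
[-0.40824615  0.35334411  0.80178247]
```

View pics/c9.png

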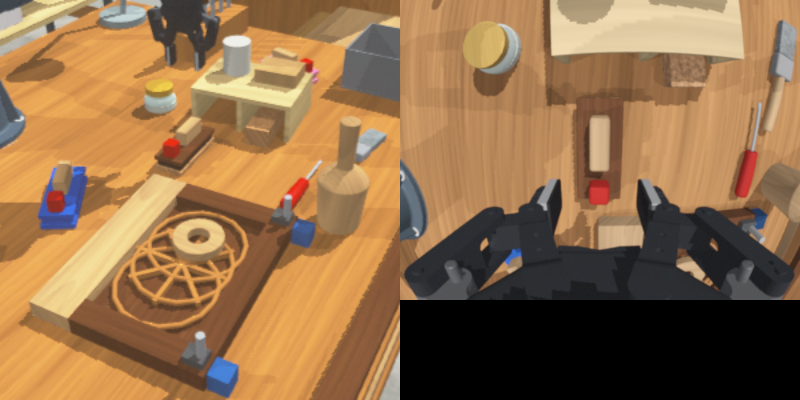

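The float stands sole down between the rack and the panel, clear of both, and everything else looks in place. The gripper is free.

```bash
python3 -c "
from station import sign_off
print(sign_off())"
```

```text
the job is handed in; nothing more can be done
None
```

The job is handed in at about 19 s: the float was drawn out by its knob and released, then swept 20 cm along the rail in one pass at about 4 cm/s under roughly 10 N, and it now stands sole down in front of the rack, let go and clear of rack and panel; before the knob grip the fingertips closed on top of the knob at about 4 N with no visible harm, and no verdict came back.

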